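# Fit a new tile to the soldering station

### The arm

A 6-joint arm with a two-finger parallel gripper is mounted at the origin on the work surface. World frame = base frame: x ahead of the robot, y to its left, z up, the work surface at z = 0. Lengths are in mm, angles in rad, forces in N, time in s.
With the tool pointing down it reaches from about 350 to 975 mm from the base axis. Payload 7.1 kg.
Tool frame: the origin (TCP) lies at the very end of the fingers, on their centre line; the grasp point (between the pads) lies 19 mm behind it; z points along the fingers, y is the line along which they close (so a half turn about z gives the same grasp; the last joint's range is limited). The gripper opens to 88 mm and grips with 3 to 60 N. Pads are 20 mm wide; open, the fingers measure 115 mm over their backs; the gripper's body (75 mm by 178 mm) begins 61 mm behind the grasp point.
Start: joints at [1.092, 0.423, 1.63, -0, 1.089, -0.019], TCP at [277.323, 560.086, 222.675] pointing down, gripper open.
Joint ranges: [-3, 3], [-0.9, 2.11], [0.09, 2.58], [-1.31, 4.45], [0.11, 2.69], [-2.54, 2.54]. Speed limits (rad/s): [2.39, 2.39, 3.01, 3.14, 3.14, 3.14].

### API

Orientations are given as a rotation vector (axis times angle).
In Python, from workcell import ctrl, optics gives the robot as it stands.
- The arm moves only by the shell command python3 -m jog 'ROWS'. ROWS is JSON, a list of rows, each a list of 7 numbers: the shift along the tool's x, y, z in units of 40 mm (1.0 is 40 mm), then the turn, a rotation vector about the tool's x, y, z in units of 6 degrees (1.0 is 6 degrees), then the opening, from 0 (shut) to 1 (fully open). A call has 1 to 20 rows; each row shifts and turns the commanded pose from where the row before left it, along the tool's axes as they then stand; what a row does not reach is not made up. A row lasts 1/10 s, in which the tool goes at most 50 mm and 8.59 degrees, less where a joint would pass 70% of its speed; a pose out of reach is approached as far as the arm can. A call is refused whole if a number of a shift passes 1 or a number of a turn 1, either way. A call with a gripper value outside its range is refused whole. The fingers move at their own pace and stop on an object; the grip force is fixed at half the most. Time passes only in rows, so rows that do not move let the fingers close. It gives the time, the measured TCP pose, the force, the opening and the grip force at its end, in the units of the state.
- ctrl.get_obs(): the state, without advancing time (a new reading comes with each control period).
- optics.get_image(name): name is "scene" or "top"; returns the picture (400x640x3 uint8, red, green, blue); there is no depth.
- optics.camera_model(name): a dict with "fov_y" (degrees; the focal length in pixels is half the picture's height over the tangent of half this angle, whatever the lens; pixels are square), "cx", "cy" (the principal point, pixels), "view" (4x4, takes a point from world to camera coordinates). Camera axes: x right, y up, looking along -z (the intrinsics and any distortion apply to the point x, -y, -z); pixel columns grow to the right and rows downward; lengths in mm; the calibration is good to about 2 mm. A picture is of the moment at which its call begins. camera_model takes no time and is no camera call.
- ctrl.close_job(): hands the job in; it is judged then, once.
Trained networks look in the newest picture that a camera, given by its name, has taken for a name from the list of things; names that differ only in an ending like _2 or _b are one class to them, and where a whole thing is asked for, a point or a joint stands for the part that bears it (a point fixed in the world has none). Each returns a list of dicts, best first, with "conf" (0 to 1); they miss things now and then, are a little off and sometimes report something else, mostly with a low value. They report only what shows in the picture. A call takes as long as a camera call.
- optics.masks_of(target, camera): "pixels" (400x640 bool, what is visible of it) and "extent" ([centre column, centre row, width, height] in pixels, round what is visible of it).
The state is a dict: "t": time; "qpos": joint angles; "qvel": joint speeds; "joint_torque": joint torques, N m; "ee_pos": TCP position; "orientation": TCP orientation; "ft_force": force on the tool from outside, world axes, zero at the start; "moment": the same for the moment, N m; "width": finger opening in mm; "grasp_force": force on a finger pad.
Only numpy, scipy, OpenCV 4.12 (cv2) and the standard library are available. Lean on these libraries where they do the work, as an engineer would, in place of code of your own. Each camera call takes 0.05 s, during which the arm holds its last target. There are 200 camera calls.

### The job

Someone left the cold torch lying in the empty tile bed of the soldering station. Put the torch away in its cradle first, its handle lying in both forks and about centred on them, then lay the oblong ceramic tile in the bed between the four corner angles and press it all the way down against its stiff pins, until it sits level and flush with the tops of the angles. The tile is brittle, so do not drop it; let go of everything at the end and leave the other things on the bench where they are.

Things in the scene. Friction and masses are not known exactly. Their poses are not given: they have to be found in the camera images.
- torch: small loose brass torch, no hose, 0.2 kg. Eight-sided handle 100 mm long, 20 mm across flats, x = -50 to +50; thin nozzle (11 to 15 mm thick) to x = +110, black knob (19 mm thick) back to x = -76. Origin on the axis at mid handle, x along the handle to the nozzle. It starts lying on the bed's pad along the station's x axis, between the pins, its axis 22 mm above the bench
- tile: oblong white ceramic tile, 90 (x) x 62 (y) x 12 (z) mm, about 0.14 kg, lying flat on the bench beside the station. Origin at the centre of its underside, x along its length, z up
- station: soldering station fixed to the bench: base plate 130 (x) x 104 (y) x 6 mm, a low pad in its middle, four upright steel corner angles 4 mm thick, tops 24 mm above the bench, enclosing 95 (x) x 67 (y) mm; each angle runs only about 16 mm along each side, so fingers can straddle the tile at the middle of its long sides. Origin at the centre of the underside
- bed (a point): centre of the pad's top (54 x 46 mm), 12 mm above the bench, axes as the station; the seated tile's underside comes here, its top then 24 mm above the bench. Four brass pins 8 mm thick at x = +-36, y = +-22 mm stand 3 to 7 mm above the pad, each at its own height; each slides down stiffly under about 3 N (all four about 12 N) and stays down. Until pressed, the tile stands proud on them
- cradle: torch cradle fixed to the bench: wooden base 100 (x) x 70 (y) x 8 mm, two steel forks 8 mm thick at x = +-35 mm (62 mm clear between). Each fork is a flat saddle 45 mm above the bench between prongs that lean outward, 22 mm apart at the saddle, 36 mm at their tops, 65 mm above the bench. Origin at the centre of the underside; the torch lies along its x axis, either way round
- cradle_seat (a point): where the middle of the handle's axis lies when the torch rests in the cradle: midway between the forks, 55 mm above the bench; axes as the cradle
- offcut: bystander, to be left alone: square offcut of the same white ceramic, 45 x 45 x 12 mm, lying flat; not the tile to fit; origin centre of its underside
- bench_block: bystander, to be left alone: square polished steel block, 60 x 60 x 20 mm; origin centre of its underside
- flux_jar: bystander, to be left alone: small closed jar, 52 mm across, 60 mm high; origin centre of its underside
- mug: bystander, to be left alone: mug, 80 mm across, 90 mm high; origin centre of its underside
- hammer: bystander, to be left alone: hammer lying flat at the side of the bench, wooden handle about 0.25 m; origin at its underside
- charcoal: bystander, to be left alone: dark charcoal block, 60 x 100 x 25 mm; origin centre of its underside
- pliers: bystander, to be left alone: pliers lying flat on the bench, about 105 mm long, 9 mm high; origin near the pivot, at the underside

How it is judged:
By the outcome, as a careful person would: the job done as asked, in the order asked, and still so for the second after the job is handed in, with the robot touching nothing.
It also fails if it takes over 64 s, if anything falls off the work surface, if the arm or the gripper's body presses on something with over 40 N, if the wrist force passes 120 N, or if a joint passes its speed limit or range.

## Working session

There is one attempt and no reset: what is moved stays moved. The work goes in short steps, Python scripts to look and compute and a shell command to move; the robot and the scene stay as the last step left them, time stands still between calls to the robot, and variables do not carry over. Pictures are saved under pics/ and viewed, at most 10 in all, crops included, and the job is handed in when it is done.

```bash
mkdir -p pics
cat > h.py <<'E'
import numpy as np, cv2
from workcell import ctrl, optics
def cam(n):
    m=optics.camera_model(n); V=np.array(m["view"]).reshape(4,4); f=200/np.tan(np.radians(m["fov_y"])/2)
    return m,V,f
def proj(n,P):
    m,V,f=cam(n); P=np.atleast_2d(P); c=(V[:3,:3]@P.T).T+V[:3,3]
    return np.c_[m["cx"]+f*c[:,0]/-c[:,2], m["cy"]-f*c[:,1]/-c[:,2]]
def ray(n,uv):
    m,V,f=cam(n); R=V[:3,:3]; o=-R.T@V[:3,3]
    d=R.T@np.array([(uv[0]-m["cx"])/f,-(uv[1]-m["cy"])/f,-1.]); return o,d/np.linalg.norm(d)
def atz(n,uv,z):
    o,d=ray(n,uv); return o+d*(z-o[2])/d[2]
def tri(a,ua,b,ub):
    o1,d1=ray(a,ua);o2,d2=ray(b,ub)
    s=np.linalg.lstsq(np.c_[d1,-d2],o2-o1,rcond=None)[0]; p,q=o1+d1*s[0],o2+d2*s[1]
    return (p+q)/2,np.linalg.norm(p-q)
E
python3 - <<'E'
from h import *
for n in("scene","top"):
    im=optics.get_image(n); cv2.imwrite(f"pics/{n}1.png",im[:,:,::-1])
    print(n,{k:v for k,v in optics.camera_model(n).items()}, ray(n,(320,200)))
    for t in["torch","tile","station","cradle","offcut","bench_block"]:
        for r in optics.masks_of(t,n)[:2]:
            print(t,round(r["conf"],2),np.round(r["extent"],1),int(r["pixels"].sum()), np.round(cv2.minAreaRect(np.argwhere(r["pixels"])[:,::-1].astype(np.float32))[0],1))
print(ctrl.get_obs())
E
```

```text
scene {'fov_y': 46.227868763347935, 'cx': 317.03534007032147, 'cy': 190.91031604871355, 'view': array([[ 8.93013150e-01,  4.49654598e-01, -1.83917424e-02,
        -4.91067604e+02],
       [-2.69758073e-01,  5.67556150e-01,  7.77888552e-01,
         1.49347244e+02],
       [ 3.60219511e-01, -6.89703385e-01,  6.28133063e-01,
        -1.47140650e+03],
       [ 0.00000000e+00,  0.00000000e+00,  0.00000000e+00,
         1.00000000e+00]])} (array([1008.84678074, -878.78618198,  799.0319694 ]), array([-0.34926389,  0.68139678, -0.64320539]))
torch 0.71 [309.6 181.4  64.3  24.3] 436 [311.1 179.6]
torch 0.18 [415.8 151.1  22.   24.9] 538 [415.1 150.3]
tile 0.66 [242.4 264.5  44.4  29.6] 994 [239.1 263.4]
station 0.72 [305.4 186.1  59.5  30.3] 950 [306.6 183.3]
cradle 0.84 [352.4 125.6  32.2  29. ] 474 [352.6 129.6]
cradle 0.5 [308.9 180.2  65.3  24. ] 365 [309.9 179.1]
offcut 0.68 [397.  176.1  27.6  13.8] 215 [396.  176.5]
offcut 0.45 [239.8 205.5  27.6  23. ] 523 [237.9 204.9]
top {'fov_y': 46.943742548299774, 'cx': 321.41842138806817, 'cy': 199.06848153483094, 'view': array([[ 2.25752849e-
[... 918 characters left out ...]
7.3]
{'t': 0.7, 'qpos': array([ 1.09200752e+00,  4.23092066e-01,  1.62990233e+00, -3.88598242e-05,
        1.08859985e+00, -1.90198446e-02]), 'qvel': array([ 6.93558462e-04,  1.18345872e-05,  1.06533618e-03,  5.41814962e-04,
        1.07135148e-03, -3.24357163e-04]), 'joint_torque': array([ 5.58821757e-04, -5.44413364e+01, -2.74005389e+01,  6.44371309e-02,
        1.67009927e-02,  2.58323377e-05]), 'ee_pos': array([277.32793414, 560.08294585, 222.67910243]), 'orientation': array([ 7.15824069e-01,  3.05892025e+00, -1.57410576e-05]), 'ft_force': array([0.37736829, 0.19810652, 0.27935382]), 'moment': array([-0.00632704,  0.02672567, -0.01229906]), 'grasp_force': 0.0, 'width': 87.66147217609357}
```

Run:
```python
import cv2
a=cv2.imread("pics/top1.png")[110:310,120:480]; cv2.imwrite("pics/t1c.png",cv2.resize(a,None,fx=2.2,fy=2.2,interpolation=cv2.INTER_CUBIC))
b=cv2.imread("pics/scene1.png"); b=b[80:310,190:460]; cv2.imwrite("pics/s1c.png",cv2.resize(b,None,fx=2.5,fy=2.5,interpolation=cv2.INTER_CUBIC))
```

```text
(no output)
```

View pics/t1c.png

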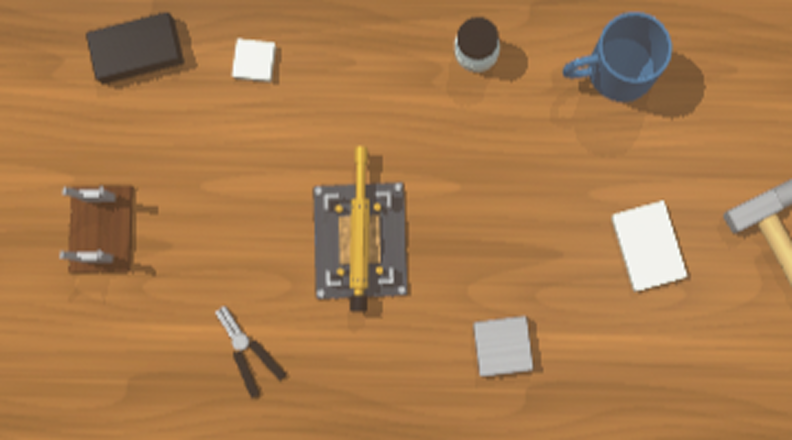

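View pics/s1c.png

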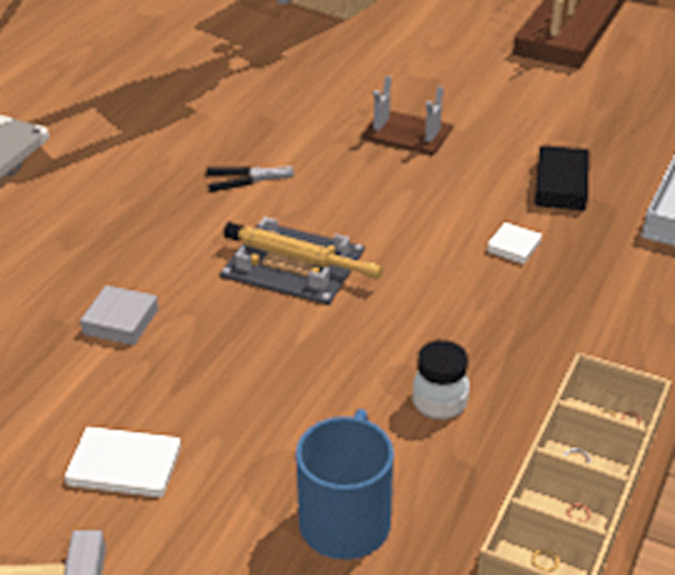

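```bash
cat >> h.py <<'E'
from scipy.optimize import minimize
S=4
def box(x0,x1,y0,y1,z0,z1): return np.array([[x,y,z] for x in(x0,x1) for y in(y0,y1) for z in(z0,z1)],float)
def fork(x): return [np.array([[x+a,s*(11+7*t+w),45+20*t] for a in(-4,4) for t in(0,1) for w in(0,5)],float) for s in(-1,1)]+[box(x-4,x+4,-16,16,8,45)]
MODELS=dict(tile=[box(-45,45,-31,31,0,12)],cradle=[box(-50,50,-35,35,0,8)]+fork(35)+fork(-35),
 station=[box(-65,65,-52,52,0,6)],
 torch=[box(-50,50,-10,10,-10,10),box(50,110,-6.5,6.5,-6.5,6.5),box(-76,-50,-9.5,9.5,-9.5,9.5)])
def render(n,parts,p,w):
    c,s=np.cos(p[2]),np.sin(p[2]);R=np.array([[c,-s,0],[s,c,0],[0,0,1]])
    u0,v0,u1,v1=w; m=np.zeros(((v1-v0)*S,(u1-u0)*S),np.uint8)
    for b in parts:
        q=(proj(n,b@R.T+[p[0],p[1],p[3]])+.5-[u0,v0])*S-.5
        cv2.fillConvexPoly(m,cv2.convexHull(np.round(q*16).astype(np.int32)),255,shift=4)
    return cv2.resize(m,(u1-u0,v1-v0),interpolation=cv2.INTER_AREA)/255.
def fit(obj,masks,p0,freez=False):
    W={}
    for n,m in masks.items():
        i=np.argwhere(m>.5);a=i.min(0)-15;b=i.max(0)+16
        a=np.maximum(a,0); W[n]=(a[1],a[0],min(b[1],640),min(b[0],400))
    def cost(q):
        p=[q[0],q[1],q[2]/50,q[3] if freez else p0[3]];t=0
        for n,m in masks.items():
            w=W[n];r=render(n,MODELS[obj],p,w);mm=m[w[1]:w[3],w[0]:w[2]]
            t+=np.abs(r-mm).sum()/mm.sum()
        return t
    best=None;q=np.array([p0[0],p0[1],p0[2]*50]+([p0[3]] if freez else []),float)
    for k in(12,5,3):
        sx=np.vstack([q]+[q+k*e for e in np.eye(len(q))]); r=minimize(cost,q,method="Nelder-Mead",options=dict(initial_simplex=sx,maxiter=150)); q=r.x
    return np.round([q[0],q[1],q[2]/50,q[3] if freez else p0[3]],3),round(r.fun,3)
E
cat > m1.py <<'E'
from h import *
im={n:optics.get_image(n) for n in("top","scene")}
M={t:{n:(optics.masks_of(t,n) or [dict(pixels=None)])[0]["pixels"] for n in im} for t in("torch","tile","cradle")}
np.savez("m1.npz",**{t+n:M[t][n] for t in M for n in im})
for t,uv,yaw,z in(("torch",(283,214),0,22),("tile",(415,222),.2,0),("cradle",(164,214),0,0)):
    p=atz("top",uv,z+5); p0=[p[0],p[1],yaw,z]
    ms={n:M[t][n].astype(float) for n in im if M[t][n] is not None}
    print(t,np.round(p0,1),{n:int(m.sum()) for n,m in ms.items()})
    print("  both",*fit(t,ms,p0)," freez",*fit(t,ms,p0,True))
    for n in ms: print("  ",n,*fit(t,{n:ms[n]},p0))
# torch ends triangulated
    if t=="torch":
        E={}
        for n in im:
            i=np.argwhere(M[t][n])[:,::-1].astype(float);c=i.mean(0);d=np.linalg.svd(i-c,full_matrices=False)[2][0]
            a=(i-c)@d; E[n]=[i[a>a.max()-1.5].mean(0),i[a<a.min()+1.5].mean(0)]
        print(E)
        for k in(0,1):
            for l in (0,1): print(tri("top",E["top"][k],"scene",E["scene"][l]))
E
python3 m1.py
```

```text
torch [522.9   6.9   0.   22. ] {'top': 549, 'scene': 430}Traceback (most recent call last):
  File "m1.py", line 9, in <module>
    print("  both",*fit(t,ms,p0)," freez",*fit(t,ms,p0,True))
                                           ~~~^^^^^^^^^^^^^^
  File "h.py", line 45, in fit
    sx=np.vstack([q]+[q+k*e for e in np.eye(len(q))]); r=minimize(cost,q,method="Nelder-Mead",options=dict(initial_simplex=sx,maxiter=150)); q=r.x
                                                         ~~~~~~~~^^^^^^^^^^^^^^^^^^^^^^^^^^^^^^^^^^^^^^^^^^^^^^^^^^^^^^^^^^^^^^^^^^^^^^^^^^
    res = _minimize_neldermead(fun, x0, args, callback, bounds=bounds,
                               **options)
    fsim[j] = func(sim[j])
              ~~~~^^^^^^^^
    fx = function(np.copy(x), *(wrapper_args + args))
  File "h.py", line 40, in cost
    w=W[n];r=render(n,MODELS[obj],p,w);mm=m[w[1]:w[3],w[0]:w[2]]
             ~~~~~~^^^^^^^^^^^^^^^^^^^
  File "h.py", line 29, in render
    q=(proj(n,b@R.T+[p[0],p[1],p[3]])+.5-[u0,v0])*S-.5
       ~~~~^^^^^^^^^^^^^^^^^^^^^^^^^^
  File "h.py", line 7, in proj
    m,V,f=cam(n); P=np.atleast_2d(P); c=(V[:3,:3]@P.T).T+V[:3,3]
          ~~~^^^
  File "h.py", line 4, in cam
    m=optics.camera_model(n); V=np.array(m["view"]).reshape(4,4); f=200/np.tan(np.radians(m["fov_y"])/2)
ValueError: time passes only in moves, steps and waits
```

```bash
sed -i 's/^def cam(n):/import functools\n@functools.lru_cache\ndef cam(n):/' h.py; time python3 m1.py
```

```text
torch [522.9   6.9   0.   22. ] {'top': 538, 'scene': 381}
  both [5.08391e+02 6.63900e+00 2.20000e-02 2.20000e+01] 0.821  freez [5.09395e+02 6.12100e+00 1.70000e-02 2.63530e+01] 0.828
   top [5.07702e+02 6.44200e+00 1.70000e-02 2.20000e+01] 0.205
   scene [ 5.06903e+02  1.40920e+01 -2.20000e-02  2.20000e+01] 0.576
{'top': [array([283. , 250.3]), array([283.77777778, 177.55555556])], 'scene': [array([341.57142857, 188.14285714]), array([280.42857143, 170.85714286])]}
(array([510.32987055,  49.28738919, -48.86809157]), np.float64(166.42090620289375))
(array([433.98415137,   4.13503295,  26.94357306]), np.float64(1.0383531697467956))
(array([616.70216758,   9.38129316,  23.93150062]), np.float64(3.16402313690827))
(array([544.51886631, -46.21743722, 123.26214269]), np.float64(133.80969955774194))
tile [ 5.123e+02 -3.232e+02  2.000e-01  0.000e+00] {'top': 915, 'scene': 937}
  both [ 5.13142e+02 -3.20270e+02  2.87000e-01  0.00000e+00] 0.153  freez [ 5.13313e+02 -3.20737e+02  2.86000e-01  2.12900e+00] 0.136
   top [ 5.12985e+02 -3.21778e+02  2.87000e-01  0.00000e+00] 0.044
   scene [ 5.13427e+02 -3.17997e+02  2.95000e-01  0.00000e+00] 0.068
cradle [518.9 310.3   0.    0. ] {'scene': 521}
  both [5.21098e+02 3.12258e+02 1.08000e-01 0.00000e+00] 0.174  freez [ 5.20970e+02  3.12774e+02  1.04000e-01 -7.06000e-01] 0.174
   scene [5.21098e+02 3.12258e+02 1.08000e-01 0.00000e+00] 0.174
real	0m8.532s
user	0m3.681s
sys	0m0.285s
```

```bash
python3 -m jog '[[0,0,0,0,0,-0.914,1],[0,0,0,0,0,-0.914,1],[0,0,0,0,0,-0.914,1],[0,0,0,0,0,-0.914,1],[0,0,0,0,0,-0.914,1],[0,0,0,0,0,0,1]]'
cat > m2.py <<'E'
from h import *
import sys
for t in sys.argv[1:]:
  ms={}
  for n in("top","scene"):
    im=optics.get_image(n)
    for k in range(3):
        r=[d for d in optics.masks_of(t,n) if d["conf"]>.4 and d["pixels"].sum()>250]
        if r: ms[n]=r[0]["pixels"].astype(float); print(t,n,r[0]["conf"],np.round(r[0]["extent"],1),ms[n].sum()); break
  if not ms: continue
  np.savez(f"{t}.npz",**ms)
  i=np.argwhere(list(ms.values())[0]>0).mean(0)[::-1]; p=atz(list(ms)[0],i,5); p0=[p[0],p[1],0.05,0]
  if len(ms)>1: print("  both",*fit(t,ms,p0)," freez",*fit(t,ms,p0,True))
  for n in ms: print("  ",n,*fit(t,{n:ms[n]},p0))
E
python3 m2.py cradle station tile
```

```text
t: 2.1
ee_pos: [277.3, 560.1, 222.7]
orientation: [-0.031, 3.141, -0.0]
ft_force: [-0.9, 0.2, -0.1]
width: 87.6
grasp_force: 0.0
cradle top 0.78 [163.9 215.8  28.9  34.7] 1123.0
cradle scene 0.83 [352.1 124.7  32.   34.6] 499.0
  both [5.20353e+02 3.08793e+02 2.50000e-02 0.00000e+00] 0.293  freez [5.20413e+02 3.08486e+02 3.30000e-02 8.49000e-01] 0.288
   top [5.19702e+02 3.07622e+02 5.00000e-02 0.00000e+00] 0.059
   scene [5.20343e+02 3.13278e+02 6.70000e-02 0.00000e+00] 0.184
station top 0.7 [285.  218.3  41.7  52.4] 1748.0
station scene 0.57 [305.6 184.3  60.3  36.8] 935.0
  both [5.13271e+02 9.80300e+00 7.10000e-02 0.00000e+00] 0.71  freez [5.13472e+02 7.18700e+00 3.80000e-02 4.53800e+00] 0.661
   top [5.12612e+02 7.61200e+00 4.30000e-02 0.00000e+00] 0.265
   scene [5.13855e+02 1.37300e+01 7.20000e-02 0.00000e+00] 0.351
tile top 0.84 [418.  221.6  35.3  41.2] 962.0
tile scene 0.68 [240.9 265.1  44.7  28.9] 970.0
  both [ 5.14089e+02 -3.20016e+02  3.02000e-01  0.00000e+00] 0.181  freez [ 5.14964e+02 -3.20685e+02  2.94000e-01  3.08900e+00] 0.146
   top [ 5.12502e+02 -3.22515e+02  2.86000e-01  0.00000e+00] 0.069
   scene [ 5.14015e+02 -3.17923e+02  2.99000e-01  0.00000e+00] 0.04
```

```bash
python3 -m jog '[[-0.393,-0.994,0.125,0,0,0,1],[-0.393,-0.994,0.125,0,0,0,1],[-0.393,-0.994,0.125,0,0,0,1],[-0.393,-0.994,0.125,0,0,0,1],[-0.393,-0.994,0.125,0,0,0,1],[-0.393,-0.994,0.125,0,0,0,1],[-0.393,-0.994,0.125,0,0,0,1],[-0.393,-0.994,0.125,0,0,0,1],[-0.393,-0.994,0.125,0,0,0,1],[-0.393,-0.994,0.125,0,0,0,1],[-0.393,-0.994,0.125,0,0,0,1],[-0.393,-0.994,0.125,0,0,0,1],[-0.393,-0.994,0.125,0,0,0,1],[-0.393,-0.994,0.125,0,0,0,1],[0,0,0,0,0,0,1],[0,0,0,0,0,0,1]]'
```

```text
t: 4.3
ee_pos: [507.8, 6.9, 152.5]
orientation: [0.025, -3.141, -0.0]
ft_force: [-0.7, 0.1, -0.1]
width: 87.7
grasp_force: 0.0
```

```bash
python3 -m jog '[[0,0.02,0.6,0,0,0,1],[0,0,0.7,0,0,0,1],[0,0,0.7,0,0,0,1],[0,0,0.7,0,0,0,1],[0,0,0.4,0,0,0,1],[0,0,0.3,0,0,0,1],[0,0,0,0,0,0,1],[0,0,0,0,0,0,1]]'
python3 - <<'E'
from h import *
im=optics.get_image("scene"); cv2.imwrite("pics/s2.png",cv2.resize(im[90:290,200:440,::-1],None,fx=2.5,fy=2.5,interpolation=cv2.INTER_CUBIC))
E
```

```text
t: 5.1
ee_pos: [507.9, 9.1, 17.1]
orientation: [-0.031, 3.141, 0.0]
ft_force: [0.8, -0.5, -0.2]
width: 87.9
grasp_force: 0.0
```

View pics/s2.png

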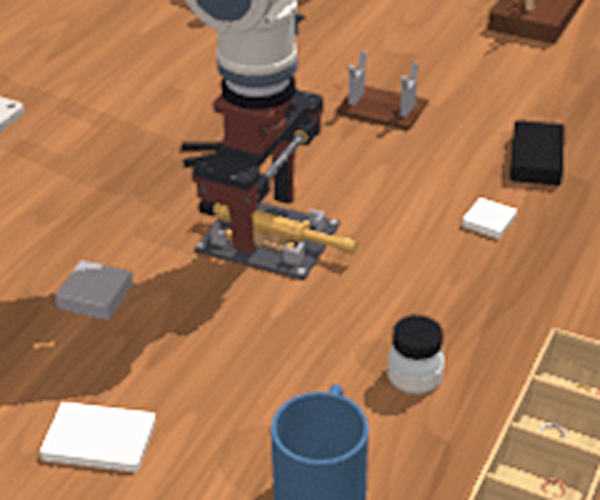

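The fingers straddle the handle around mid-length (crop pixels (243,230) and (285,180)), clear of the angles. I'll close and lift.

```bash
python3 -m jog '[[0,0,0,0,0,0,0],[0,0,0,0,0,0,0],[0,0,0,0,0,0,0],[0,0,0,0,0,0,0],[0,0,0,0,0,0,0],[0,0,0,0,0,0,0],[0,0,0,0,0,0,0],[0,0,0,0,0,0,0],[0,0,0,0,0,0,0],[0,0,0,0,0,0,0],[0,0,0,0,0,0,0],[0,0,0,0,0,0,0]]'; python3 -m jog '[[0,0,-0.3,0,0,0,0],[0,0,-0.8,0,0,0,0],[0,0,-0.9,0,0,0,0],[0,0,-0.5,0,0,0,0],[0,0,0,0,0,0,0]]'
```

```text
t: 6.35
ee_pos: [507.8, 8.4, 16.7]
orientation: [-0.03, 3.141, -0.0]
ft_force: [0.2, -0.8, -0.6]
width: 19.9
grasp_force: 30.0
t: 6.85
ee_pos: [509.8, 8.6, 119.9]
orientation: [-0.029, 3.136, 0.0]
ft_force: [-0.1, 0.2, -2.0]
width: 19.7
grasp_force: 30.0
```

```bash
cat > m3.py <<'E'
from h import *
im=optics.get_image("top"); w=im[185:245,140:190]; hsv=cv2.cvtColor(w,cv2.COLOR_RGB2HSV)
g=((hsv[...,1]<60)&(hsv[...,2]>110)).astype(np.uint8)
n,l,s,c=cv2.connectedComponentsWithStats(g)
C=[]
for k in range(1,n):
    if s[k,4]>10:
        i=np.argwhere(l==k)[:,::-1]+[140,185]; C.append(i.mean(0)); print(s[k],i.mean(0),i.min(0),i.max(0),atz("top",i.mean(0),55))
cv2.imwrite("pics/c3.png",cv2.resize(w[:,:,::-1],None,fx=8,fy=8,interpolation=cv2.INTER_CUBIC))
E
python3 m3.py
python3 - <<'E'
from h import *
d=np.load("cradle.npz")
for y in(-.06,-.02,.02,.05,.08):
    print(y,fit("cradle",dict(top=d["top"]),[520,308,y,0]))
E
```

```text
[ 9 10 19  5 68] [158.27941176 197.25      ] [149 195] [167 199] [554.16392724 309.40363684  55.        ]
[ 7 39 20  5 77] [157.79220779 225.83116883] [147 224] [166 228] [484.50962947 305.34931685  55.        ]
-0.06 (array([5.18937e+02, 3.07414e+02, 4.50000e-02, 0.00000e+00]), np.float64(0.059))
-0.02 (array([5.19293e+02, 3.07674e+02, 6.60000e-02, 0.00000e+00]), np.float64(0.057))
0.02 (array([5.18983e+02, 3.07188e+02, 2.50000e-02, 0.00000e+00]), np.float64(0.057))
0.05 (array([5.19621e+02, 3.07239e+02, 2.50000e-02, 0.00000e+00]), np.float64(0.057))
0.08 (array([5.19078e+02, 3.07332e+02, 2.30000e-02, 0.00000e+00]), np.float64(0.058))
```

View pics/c3.png

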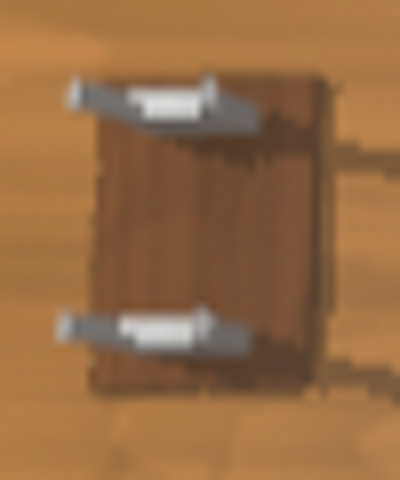

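The crop shows the two forks: white saddles at crop (172,104) and (165,331), prong tips at (75,95)/(208,90) and (65,327)/(203,322).

Run:
```python
from h import *
f=lambda u,v,z: atz("top",((u+.5)/8-.5+140,(v+.5)/8-.5+185),z)[:2].round(1)
for nm,a,b,z in(("saddle",(172,104),(165,331),45),("tips",(141.5,92.5),(134,324.5),65)):
    A,B=f(*a,z),f(*b,z); print(nm,A,B,(A+B)/2,np.linalg.norm(A-B),np.arctan2(*(A-B)[::-1]))
```

```text
saddle [555.  306.2] [485.2 303.2] [520.1 304.7] 69.86444016808552 0.04295350672327178
tips [555.4 308.4] [485.3 305.3] [520.35 306.85] 70.16851145635053 0.04419374532298363
```

```bash
python3 -m jog '[[-0.045,0.4,0,0,0,0,0],[-0.045,0.7,0,0,0,0,0],[-0.045,0.85,0,0,0,0,0],[-0.045,0.85,0,0,0,0,0],[-0.045,0.85,0,0,0,0,0],[-0.045,0.85,0,0,0,0,0],[-0.045,0.85,0,0,0,0,0],[-0.045,0.85,0,0,0,0,0],[-0.045,0.8,0,0,0,0,0],[-0.045,0.5,0,0,0,0,0],[0,0,0,0,0,-0.23,0],[0,0,0,0,0,0,0],[0,0,0,0,0,0,0],[0,0,0,0,0,0,0]]'
python3 - <<'E'
from h import *
print(ctrl.get_obs()["ee_pos"])
for n in("scene","top"):
    im=optics.get_image(n)
    for r in optics.masks_of("torch",n)[:1]: print(n,r["conf"],r["extent"])
    if n=="scene": cv2.imwrite("pics/s3.png",cv2.resize(im[60:190,280:440,::-1],None,fx=4,fy=4,interpolation=cv2.INTER_CUBIC))
E
```

```text
t: 8.3
ee_pos: [520.1, 307.4, 116.5]
orientation: [0.065, -3.14, 0.001]
ft_force: [0.1, -0.7, -1.9]
width: 19.9
grasp_force: 30.0
[520.09541618 307.43873757 116.50135854]
scene 0.84 [358.4, 102.9, 60.6, 20.6]
top 0.75 [147.6, 198.9, 16.5, 80.6]
```

View pics/s3.png

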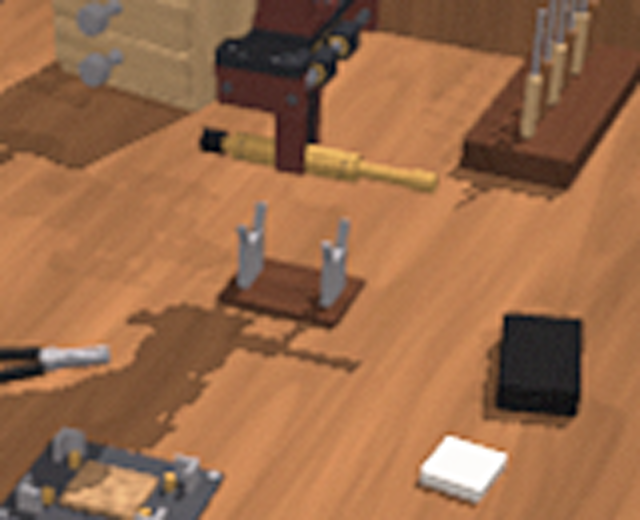

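The torch hangs level over the cradle (handle at crop (210–360,150), tip (435,182)) with the forks beneath at (250,245) and (335,260). A numeric check of lateral alignment comes next.

Run:
```python
from h import *
print(ctrl.get_obs()["ee_pos"])
MM={}
for n in("top","scene"):
    optics.get_image(n); m=optics.masks_of("torch",n)[0]["pixels"]; MM[n]=m
    i=np.argwhere(m)[:,::-1].astype(float)
    if n=="top":
        for lo,hi in((0,6),(6,20),(-8,-1)):
            r=i[:,1]; k=(r-r.min()>=lo)&(r-r.min()<hi) if lo>=0 else (r.max()-r<8)
            print(r.min(),r.max(),i[k].mean(0),atz("top",i[k].mean(0),122))
        print("tip",atz("top",(i[i[:,1]==i[:,1].min()].mean(0)-[0,.5]),122), "end",atz("top",(i[i[:,1]==i[:,1].max()].mean(0)+[0,.5]),122))
    else:
        print("scene tip at z122",atz("scene",i[i[:,0]>=i[:,0].max()-1].mean(0),122),"end",atz("scene",i[i[:,0]<=i[:,0].min()+1].mean(0),122))
```

```text
[520.3029894  308.14662927 116.82675861]
160.0 241.0 [149.08510638 162.78723404] [624.47894323 311.83823098 122.        ]
160.0 241.0 [148.32075472 172.16037736] [602.36511954 311.88147894 122.        ]
160.0 241.0 [146.  237.4] [452.26779619 305.38200371 122.        ]
tip [632.24993242 312.6433934  122.        ] end [443.05160783 304.65273054 122.        ]
scene tip at z122 [628.36429254 319.56397613 122.        ] end [446.04361501 311.00871511 122.        ]
```

```bash
python3 -m jog '[[0,-0.02,0.5,0,0,0,0],[0,0,0.5,0,0,0,0],[0,0,0.3,0,0,0,0],[0,0,0.2,0,0,0,0],[0,0,0.1,0,0,0,0],[0,0,0.05,0,0,0,0],[0,0,0,0,0,0,0],[0,0,0,0,0,0,0]]'
```

```text
t: 9.5
ee_pos: [520.6, 308.2, 51.2]
orientation: [-0.067, 3.14, 0.001]
ft_force: [-0.7, -0.4, -1.4]
width: 19.9
grasp_force: 30.0
```

```bash
python3 -m jog '[[0,0,0.03,0,0,0,0],[0,0,0.02,0,0,0,0],[0,0,0,0,0,0,0],[0,0,0,0,0,0,0]]'
```

```text
t: 9.9
ee_pos: [520.6, 308.2, 49.6]
orientation: [-0.067, 3.14, 0.001]
ft_force: [-2.4, -0.7, 6.2]
width: 19.8
grasp_force: 30.0
```

```bash
python3 -m jog '[[0,0,0,0,0,0,1],[0,0,0,0,0,0,1],[0,0,0,0,0,0,1],[0,0,0,0,0,0,1],[0,0,0,0,0,0,1],[0,0,0,0,0,0,1],[0,0,0,0,0,0,1],[0,0,-0.3,0,0,0,1],[0,0,-0.7,0,0,0,1],[0,0,-0.9,0,0,0,1],[0,0,-0.9,0,0,0,1],[0,0,-0.5,0,0,0,1],[0,0,0,0,0,0,1]]'
```

```text
t: 11.2
ee_pos: [522.1, 309.1, 184.9]
orientation: [-0.067, 3.135, 0.005]
ft_force: [0.4, 0.0, 0.8]
width: 87.8
grasp_force: 0.0
```

```bash
python3 -m jog '[[0.054,-0.5,0,0,0,0,1],[0.054,-0.98,0.1,0,0,0,1],[0.054,-0.98,0.1,0,0,0,1],[0.054,-0.98,0.1,0,0,0,1],[0.054,-0.98,0.1,0,0,0,1],[0.054,-0.98,0.1,0,0,0,1],[0.054,-0.98,0.1,0,0,0,1],[0.054,-0.98,0.1,0,0,0,1],[0.054,-0.98,0.1,0,0,0,1],[0.054,-0.98,0.1,0,0,0,1],[0.054,-0.98,0.1,0,0,0,1],[0.054,-0.98,0.1,0,0,0,1],[0.054,-0.98,0.1,0,0,0,1],[0.054,-0.98,0.1,0,0,0,1],[0.054,-0.98,0.1,0,0,0,1],[0.054,-0.98,0.1,0,0,0,1],[0,-0.5,0,0,0,-0.79,1],[0,0,0,0,0,-0.79,1],[0,0,0,0,0,-0.78,1],[0,0,0,0,0,0,1]]'
python3 - <<'E'
from h import *
print(ctrl.get_obs()["ee_pos"],ctrl.get_obs()["orientation"])
top=optics.get_image("top"); sc=optics.get_image("scene")
a=cv2.resize(top[180:255,140:320,::-1],None,fx=4,fy=4,interpolation=cv2.INTER_CUBIC)
b=cv2.resize(sc[95:205,270:390,::-1],None,fx=2.6,fy=2.6,interpolation=cv2.INTER_CUBIC)
o=np.zeros((a.shape[0]+b.shape[0],720,3),np.uint8);o[:300]=a;o[300:,:b.shape[1]]=b
cv2.imwrite("pics/v4.png",o); cv2.imwrite("pics/top4.png",top[:,:,::-1]); cv2.imwrite("pics/scene4.png",sc[:,:,::-1])
E
python3 m2.py station torch
```

```text
t: 13.2
ee_pos: [510.5, -321.0, 119.0]
orientation: [0.453, -3.106, -0.003]
ft_force: [0.5, 0.3, 0.2]
width: 87.6
grasp_force: 0.0
[ 510.45622084 -320.97396144  119.00754576] [ 0.45319251 -3.10605596 -0.00336003]
station top 0.6 [283.8 218.7  42.3  56.2] 2151.0
station scene 0.59 [307.1 185.9  60.   37.2] 1238.0
  both [5.12933e+02 9.29300e+00 6.20000e-02 0.00000e+00] 0.122  freez [5.13317e+02 7.58100e+00 4.60000e-02 2.68500e+00] 0.105
   top [5.11977e+02 7.63900e+00 4.40000e-02 0.00000e+00] 0.031
   scene [5.13288e+02 1.18290e+01 6.20000e-02 0.00000e+00] 0.052
torch top 0.79 [160.3 204.   12.   76.8] 604.0
torch scene 0.62 [358.8 119.7  57.6  16.4] 326.0
  both [5.26039e+02 3.29105e+02 3.40000e-02 0.00000e+00] 2.619  freez [ 5.41735e+02  3.65384e+02  4.10000e-02 -9.97100e+01] 1.226
   top [5.25940e+02 3.28291e+02 4.50000e-02 0.00000e+00] 0.239
   scene [556.246 338.806  -1.213   0.   ] 1.258
```

View pics/v4.png

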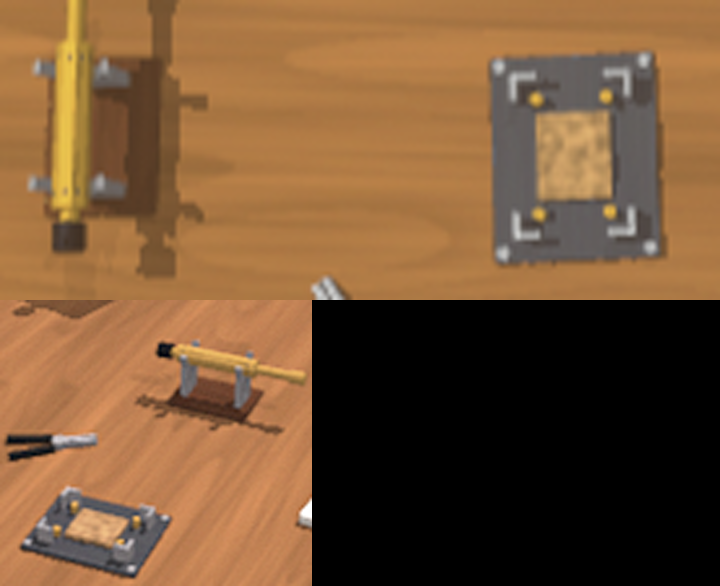

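The torch lies in both forks, centred (handle crop rows 40–208, forks at 68 and 185). The empty station is clear with its pad centre at crop (574,155). Now the tile.

```bash
python3 -m jog '[[-0.06,0,0.5,0,0,0,1],[0,0,0.8,0,0,0,1],[0,0,0.8,0,0,0,1],[0,0,0.45,0,0,0,1],[0,0,0.2,0,0,0,1],[0,0,0.1,0,0,0,1],[0,0,0,0,0,0,1],[0,0,0,0,0,0,1]]'
```

```text
t: 14.5
ee_pos: [515.6, -320.7, 7.7]
orientation: [-0.454, 3.107, -0.002]
ft_force: [-0.5, -0.4, -0.1]
width: 87.7
grasp_force: 0.0
```

```bash
python3 -m jog '[[0.065,0,0.05,0,0,0,1],[0,0,0.04,0,0,0,1],[0,0,0,0,0,0,1],[0,0,0,0,0,0,0],[0,0,0,0,0,0,0],[0,0,0,0,0,0,0],[0,0,0,0,0,0,0],[0,0,0,0,0,0,0],[0,0,0,0,0,0,0],[0,0,0,0,0,0,0],[0,0,0,0,0,0,0]]'
```

```text
t: 15.6
ee_pos: [512.4, -321.0, 3.1]
orientation: [-0.454, 3.109, -0.0]
ft_force: [0.3, -0.7, -0.1]
width: 61.8
grasp_force: 30.0
```

```bash
python3 -m jog '[[0,0,-0.3,0,0,0,0],[0,0,-0.7,0,0,0,0],[0,0,-0.7,0,0,0,0],[0,0,-0.5,0,0,0,0],[0,0,0,0,0,0.6,0],[0,0,0,0,0,0.6,0],[0,0,0,0,0,0.6,0],[0,0,0,0,0,0.55,0],[-0.036,0.4,0,0,0,0,0],[-0.036,0.84,0,0,0,0,0],[-0.036,0.9,0,0,0,0,0],[-0.036,0.9,0,0,0,0,0],[-0.036,0.9,0,0,0,0,0],[-0.036,0.9,0,0,0,0,0],[-0.036,0.9,0,0,0,0,0],[-0.036,0.9,0,0,0,0,0],[-0.036,0.9,0,0,0,0,0],[-0.036,0.7,0,0,0,0,0],[0,0,0,0,0,0,0],[0,0,0,0,0,0,0]]'; python3 -m jog '[[0,0,0,0,0,0,0],[0,0,0,0,0,0,0],[0,0,0,0,0,0,0]]'
python3 - <<'E'
from h import *
print(ctrl.get_obs()["ee_pos"])
top=optics.get_image("top"); sc=optics.get_image("scene")
cv2.imwrite("pics/top5.png",top[:,:,::-1]);cv2.imwrite("pics/scene5.png",sc[:,:,::-1])
a=cv2.resize(top[170:260,240:330,::-1],None,fx=4,fy=4,interpolation=cv2.INTER_CUBIC)
b=cv2.resize(sc[135:215,260:360,::-1],None,fx=4.4,fy=4.4,interpolation=cv2.INTER_CUBIC)
o=np.zeros((360,800,3),np.uint8);o[:,:360]=a;o[:352,360:]=b; cv2.imwrite("pics/v5.png",o)
E
```

```text
t: 17.6
ee_pos: [511.8, 9.8, 91.4]
orientation: [0.074, -3.141, 0.0]
ft_force: [-0.4, -0.9, -2.0]
width: 61.8
grasp_force: 30.0
t: 17.9
ee_pos: [512.3, 8.1, 91.1]
orientation: [0.067, -3.141, 0.0]
ft_force: [-0.5, 0.2, -1.2]
width: 61.5
grasp_force: 30.0
[512.25631224   8.05765883  91.09637367]
```

View pics/v5.png

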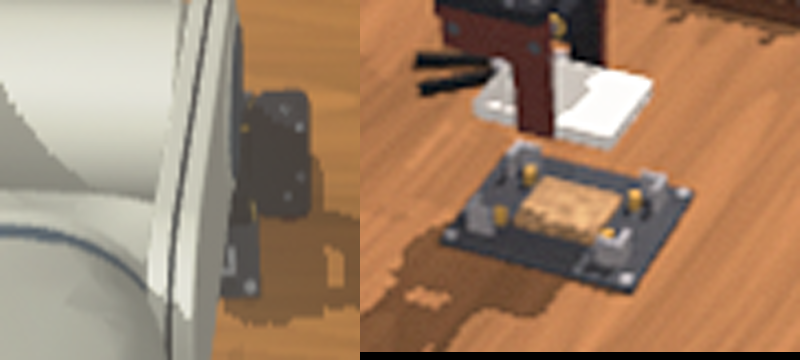

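The tile hangs level over the bed in the scene view (tile crop (475–655, 60–148), bed pad (570,210)); the arm hides the top view. Two views' differential estimates agree within 1 mm, so descend.

```bash
python3 -m jog '[[0.012,0.015,0.4,0,0,-0.05,0],[0,0,0.5,0,0,0,0],[0,0,0.3,0,0,0,0],[0,0,0.2,0,0,0,0],[0,0,0,0,0,0,0],[0,0,0,0,0,0,0],[0,0,0,0,0,0,0],[0,0,0,0,0,0,0]]'
python3 - <<'E'
from h import *
o=ctrl.get_obs();print(o["ee_pos"],o["orientation"])
sc=optics.get_image("scene")
cv2.imwrite("pics/s6.png",cv2.resize(sc[145:215,265:350,::-1],None,fx=8,fy=8,interpolation=cv2.INTER_CUBIC))
E
```

```text
t: 18.8
ee_pos: [512.3, 9.5, 35.7]
orientation: [-0.077, 3.14, -0.0]
ft_force: [-0.1, -0.5, -1.6]
width: 61.3
grasp_force: 30.0
[512.25523731   9.50621902  35.67400319] [-7.72345825e-02  3.13953530e+00 -7.90344242e-05]
```

View pics/s6.png

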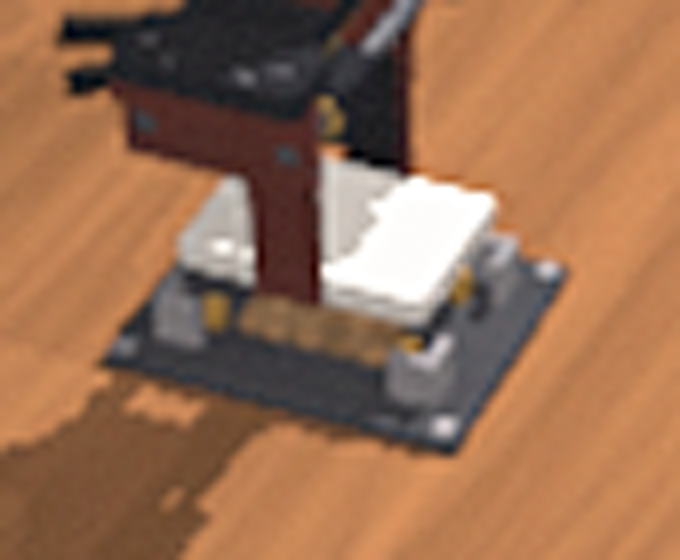

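Run:
```python
from h import *
for _ in range(1): print(ctrl.get_obs()["ee_pos"])
def P(p,pts):
    c,s=np.cos(p[2]),np.sin(p[2]);R=np.array([[c,-s,0],[s,c,0],[0,0,1]])
    q=proj("scene",np.array(pts,float)@R.T+[p[0],p[1],p[3]]); return ((q-[265,145]+.5)*8-.5).round(0)
b=np.array([.9,3.0])
print("tile", P([512.6+b[0],9.5+b[1],.055,32.6],[[45,31,12],[45,-31,12],[45,-31,0],[-45,-31,0],[-45,-31,12],[-45,31,12]]).tolist())
print("station base", P([513.3,11.8,.06,0],[[65,52,6],[65,-52,6],[-65,-52,6]]).tolist())
print("angle outer tops", P([513.3,11.8,.06,0],[[51.5,37.5,24],[51.5,-37.5,24],[-51.5,-37.5,24]]).tolist())
```

```text
[512.21074418   9.51064639  35.62868959]
tile [[496.0, 195.0], [423.0, 298.0], [424.0, 327.0], [180.0, 264.0], [178.0, 236.0], [257.0, 137.0]]
station base [[571.0, 264.0], [455.0, 442.0], [103.0, 350.0]]
angle outer tops [[519.0, 237.0], [434.0, 364.0], [154.0, 292.0]]
```

Predicted tile corners (496,195), (423,298) and angle corners match the picture to about 1 mm. Lower with a small correction.

```bash
python3 -m jog '[[0.01,-0.018,0.1,0,0,0,0],[0,0,0.1,0,0,0,0],[0,0,0.1,0,0,0,0],[0,0,0,0,0,0,0],[0,0,0,0,0,0,0]]'; python3 -m jog '[[0,0,0.05,0,0,0,0],[0,0,0.05,0,0,0,0],[0,0,0,0,0,0,0]]'
```

```text
t: 19.35
ee_pos: [511.2, 8.7, 22.8]
orientation: [0.077, -3.14, -0.0]
ft_force: [-0.2, -0.3, -0.6]
width: 61.6
grasp_force: 30.0
t: 19.65
ee_pos: [511.6, 8.8, 19.1]
orientation: [-0.077, 3.14, 0.0]
ft_force: [-0.3, 1.2, 1.3]
width: 61.5
grasp_force: 30.0
```

```bash
python3 -m jog '[[0,0,0.04,0,0,0,0],[0,0,0.03,0,0,0,0],[0,0,0,0,0,0,0]]'; python3 -m jog '[[0,0,0.03,0,0,0,0],[0,0,0.02,0,0,0,0],[0,0,0,0,0,0,0]]'
```

```text
t: 19.95
ee_pos: [511.7, 8.8, 16.8]
orientation: [-0.077, 3.14, -0.0]
ft_force: [-1.6, -0.1, 6.4]
width: 61.8
grasp_force: 30.0
t: 20.25
ee_pos: [511.7, 8.8, 15.0]
orientation: [-0.077, 3.14, -0.0]
ft_force: [-2.7, 0.3, 10.6]
width: 61.9
grasp_force: 30.0
```

```bash
python3 -m jog '[[0,0,0.025,0,0,0,0],[0,0,0,0,0,0,0]]'
```

```text
t: 20.45
ee_pos: [511.7, 8.8, 15.0]
orientation: [-0.077, 3.14, -0.0]
ft_force: [-6.2, -0.1, 23.0]
width: 61.7
grasp_force: 30.0
```

```bash
python3 -m jog '[[0,0,-0.02,0,0,0,0],[0,0,0,0,0,0,1],[0,0,0,0,0,0,1],[0,0,0,0,0,0,1],[0,0,0,0,0,0,1],[0,0,0,0,0,0,1],[0,0,-0.3,0,0,0,1],[0,0,-0.5,0,0,0,1],[0,0,0,0,0,0,0],[0,0,0,0,0,0,0],[0,0,0,0,0,0,0],[0,0,0,0,0,0,0],[0,0,0,0,0,0,0],[0,0,0,0,0,0,0],[0,0,0,0,0,0,0],[0,0,0,0,0,0,0],[0,0,0,0,0,0,0],[0,0,0,0,0,0,0]]'
```

```text
t: 22.25
ee_pos: [511.4, 8.8, 46.1]
orientation: [0.077, -3.141, 0.0]
ft_force: [0.7, 0.2, 0.1]
width: 11.2
grasp_force: 0.0
```

```bash
python3 -m jog '[[0,0,0,0,0,0,0],[0,0,0,0,0,0,0],[0,0,0.25,0,0,0,0],[0,0,0.15,0,0,0,0],[0,0,0.08,0,0,0,0],[0,0,0,0,0,0,0],[0,0,0,0,0,0,0]]'; python3 -m jog '[[0,0,0.03,0,0,0,0],[0,0,0,0,0,0,0],[0,0,0,0,0,0,0]]'
```

```text
t: 22.95
ee_pos: [511.3, 8.7, 26.7]
orientation: [0.077, -3.14, -0.0]
ft_force: [0.7, -0.1, -0.0]
width: 0.2
grasp_force: 0.0
t: 23.25
ee_pos: [511.5, 8.8, 25.8]
orientation: [-0.077, 3.14, -0.0]
ft_force: [-0.8, 0.6, -0.1]
width: 0.1
grasp_force: 0.0
```

```bash
python3 -m jog '[[0,0,0.03,0,0,0,0],[0,0,0.02,0,0,0,0],[0,0,0,0,0,0,0]]'; python3 -m jog '[[0,0,0.025,0,0,0,0],[0,0,0,0,0,0,0],[0,0,0,0,0,0,0]]'
```

```text
t: 23.55
ee_pos: [511.7, 8.8, 24.3]
orientation: [-0.077, 3.14, -0.0]
ft_force: [-1.7, -0.2, 8.7]
width: 0.8
grasp_force: 4.4
t: 23.85
ee_pos: [511.7, 8.8, 24.2]
orientation: [-0.077, 3.14, -0.0]
ft_force: [-4.4, -0.6, 21.1]
width: 0.6
grasp_force: 10.5
```

```bash
python3 -m jog '[[0,0,-0.3,0,0,0,0],[0,0,-0.8,0,0,0,0],[0,0,-1,0,0,0,0],[0,0,-1,0,0,0,0],[0,-0.9,-0.5,0,0,0,0],[0,-0.9,0,0,0,0,0],[0,-0.9,0,0,0,0,0],[0,-0.9,0,0,0,0,0],[0,-0.9,0,0,0,0.5,0],[0,-0.9,0,0,0,0,0],[0,0,0,0,0,0,0.5],[0,0,0,0,0,0,0.5]]'
python3 - <<'E'
from h import *
top=optics.get_image("top"); sc=optics.get_image("scene")
a=cv2.resize(top[180:255,140:320,::-1],None,fx=4,fy=4,interpolation=cv2.INTER_CUBIC)
b=cv2.resize(sc[95:210,260:390,::-1],None,fx=2.6,fy=2.6,interpolation=cv2.INTER_CUBIC)
c=cv2.resize(sc[155:210,265:345,::-1],None,fx=4.5,fy=4.5,interpolation=cv2.INTER_CUBIC)
o=np.zeros((599,720,3),np.uint8);o[:300]=a;o[300:300+b.shape[0],:b.shape[1]]=b;o[300:300+c.shape[0],350:350+c.shape[1]]=c
cv2.imwrite("pics/v7.png",o)
for t in("tile","offcut","bench_block"):
  r=optics.masks_of(t,"top"); print(t,[(round(x["conf"],2),np.round(x["extent"],1)) for x in r[:2]])
for n in("top","scene"):
  ms=[d["pixels"].astype(float) for d in optics.masks_of("tile",n) if d["pixels"].sum()>600]
  if ms: print(n,fit("tile",{n:ms[0]},[512,8.5,.05,12]))
E
```

```text
t: 25.05
ee_pos: [519.8, -207.4, 166.6]
orientation: [-0.008, -3.141, -0.001]
ft_force: [-0.3, 0.4, 0.0]
width: 13.1
grasp_force: 0.0
tile [(0.57, array([284.9, 218.9,  27.5,  36.4]))]
offcut [(0.66, array([237.8, 138.4,  23.9,  15.9]))]
bench_block []
top (array([5.11973e+02, 8.03400e+00, 6.80000e-02, 1.20000e+01]), np.float64(0.048))
```

View pics/v7.png

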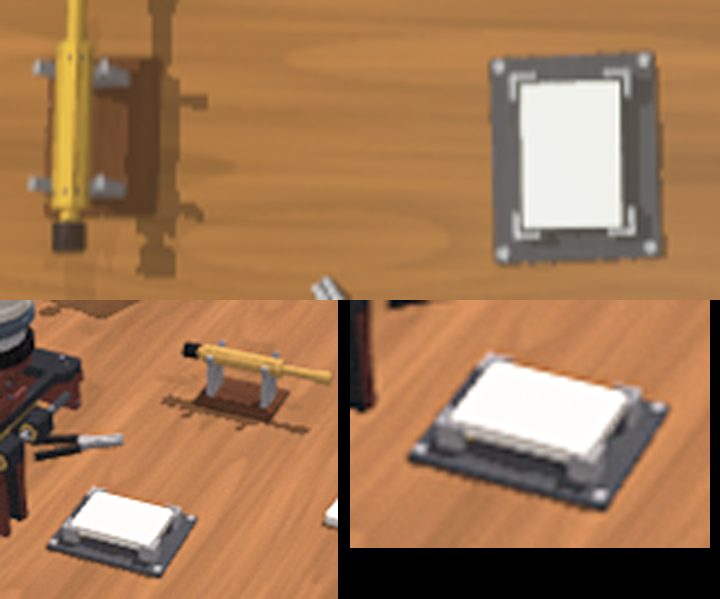

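The tile lies between all four angles (top crop (519–625, 80–230)), level with their tops. The torch is still in both forks. Handing in.

```bash
python3 -m jog '[[0,0,0,0,0,0,0.5],[0,0,0,0,0,0,0.5],[0,0,0,0,0,0,0.5]]'; python3 -c "from workcell import ctrl; print(ctrl.close_job())"
```

```text
t: 25.7
ee_pos: [520.2, -206.9, 166.7]
orientation: [-0.005, -3.142, -0.0]
ft_force: [-0.3, -0.0, -0.4]
width: 43.7
grasp_force: 0.0
the job is handed in; nothing more can be done
None
```

The torch was put in its cradle first, lying in both forks and about centred, then the tile was pressed down between the four corner angles; its top read 24.2 mm under a 21 N push, against 24 mm for flush. The gripper let go of everything and the job was handed in at 25.7 s.

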